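# Wedge up the tilting nest

## Robot

A 7-joint arm with a two-finger parallel gripper is mounted at the origin on the work surface. World frame = base frame: x ahead of the robot, y to its left, z up, the work surface at z = 0. Lengths are in m, angles in rad, forces in N, time in s.
With the tool pointing down it reaches from about 0.425 to 0.875 m from the base axis. Payload 4.7 kg.
Tool frame: the origin (TCP) lies on the mounting face of the last link; the fingertips stand 182 mm ahead of it and the grasp point (between the pads) lies ahead of it (ctrl.grip_point_offset is the z of the grasp point in the tool frame, in m); z points along the fingers, y is the line along which they close (so a half turn about z gives the same grasp; the last joint's range is limited). The gripper opens to 87 mm and grips with 3 to 60 N. Pads are 19 mm wide; open, the fingers measure 117 mm over their backs; the gripper's body (75 mm by 190 mm) begins 51 mm behind the grasp point.
Start: joints at [-1.112, 0.321, -0.07, 1.45, 0.023, 1.371, -0.057], TCP at [0.28, 0.587, 0.405] pointing down, gripper open.
Joint ranges: [-2.86, 2.86], [-0.3, 2.09], [-1.38, 1.24], [0.06, 2.45], [-1.56, 4.7], [0.09, 2.05], [-2.69, 2.69]. Speed limits (rad/s): [2.57, 2.57, 3.14, 3.14, 3.14, 3.14, 3.14].

## Interface

Orientations are given as a rotation vector (axis times angle).
In Python, from bench import ctrl gives the robot as it stands.
- The arm moves only by the tool run_rows, called after ">>>" in YAML: its name, and indented under it one key for each argument. Schema: {"type":"object","properties":{"increments":{"type":"array","items":{"type":"object","properties":{"xyz":{"type":"array","items":{"type":"number"},"minItems":3,"maxItems":3},"yaw":{"type":"number"},"aperture":{"type":"number"}},"additionalProperties":false,"required":["aperture"]},"minItems":1,"maxItems":20},"grip_n":{"type":"number"},"only":{"type":"string"},"quiet":{"type":"boolean"},"lines":{"type":"string"}},"required":["increments"],"additionalProperties":false}. increments is a list of rows, 1 to 20 of them, each an object with the fields xyz (a list: dx, dy, dz in m), yaw (a turn about the tool's z in rad), aperture (the opening from 0.0 (shut) to 1.0 (fully open)); a field left out counts as zero (the opening has to be given); each row is the pose to reach, as a shift and turn from the pose commanded when the call began, along the tool's axes at that moment; what a row does not reach only later rows make up. A row lasts 1/10 s, in which the tool goes at most 0.05 m and 0.15 rad, less where a joint would pass 70% of its speed; a pose out of reach is approached as far as the arm can. The fingers move at their own pace and stop on an object; grip_n is the grip in N (left out, the last holds). Time passes only in rows, so rows that do not move let the fingers close. The tool returns the time, the measured TCP pose, the force, the opening and the grip force at its end. only (a regular expression) keeps the lines of the reply that match it, lines (a string "A,B") keeps lines A to B, and quiet returns only ok. Input that does not fit is refused with a message, and nothing moves.
- ctrl.get_state(): the state, without advancing time (a new reading comes with each control period).
- ctrl.get_image(name): name is "side" or "top"; returns (picture, depth): 420x560x3 uint8, red, green, blue; 420x560 float32, m along the optical axis (not along the pixel's ray), 0 where there is no reading.
- ctrl.camera_model(name): a dict with "vertical_fov" (degrees; the focal length in pixels is half the picture's height over the tangent of half this angle, whatever the lens; pixels are square), "cx", "cy" (the principal point, pixels), "rvec" (rotation vector, rad) and "tvec" (3), from world to camera coordinates, as OpenCV has them. Camera axes: x right, y down, z forward; pixel columns grow to the right and rows downward; lengths in m; the calibration is good to about 2 mm. A picture is of the moment at which its call begins. camera_model takes no time and is no camera call.
- ctrl.close_job(): hands the job in; it is judged then, once.
The state is a dict: "time": time; "joint_positions": joint angles; "qd": joint speeds; "joint_torque": joint torques, N m; "position": TCP position; "tool_rot": TCP orientation; "ft_force": force on the tool from outside, world axes, zero at the start; "torque": the same for the moment, N m; "grip_width": opening from 0.0 (shut) to 1.0 (fully open); "grip_force": force on a finger pad.
Only numpy, scipy, OpenCV 4.12 (cv2) and the standard library are available. Lean on these libraries where they do the work, as an engineer would, in place of code of your own. Each camera call takes 0.05 s, during which the arm holds its last target. There are 200 camera calls.

## Task

Get the white nest of the fixture ready for re-levelling: pull the yellow guard plate up out of its posts and stand it on edge in a free slot of the rack, then take the orange levelling wedge, lay it flat on the aluminium base plate and, keeping it down on the plate, push its thin end straight in under the middle of the nest's front edge until both front feet are just off the base plate, about 3 mm and never more than 5. Finish there, still gripping the wedge and holding it in place, so that the setter can turn the unloaded screws. Do not touch the nest itself with the gripper, and leave the other things on the bench and in the rack where they are.

Things in the scene. Friction and masses are not known exactly. Their poses are not given: they have to be found in the camera images.
- fixture: Fixed tilting fixture. Aluminium base plate (fixture_c0) 315 x 130 x 12 mm. Origin: its underside, directly below the middle of the nest's front edge; +x is the way the wedge is pushed in, towards the nest's hinge; y across, z up. The plate spans x = -135 to +180 mm; its bare apron (x = -135 to -26 mm) is where the wedge is laid, between two scribed lines at y = +-22 mm.
- guard_seat (a point): Where the guard's foot starts: on the base plate, 14 mm before the nest's front edge, 12 mm above the bench. Two dark slotted posts, 28 mm tall above the plate, hold the guard's ends (slots 11 mm wide). The posts span fixture x = -26 to -3 mm and y = 34 to 53 mm on either side, leaving 68 mm free between them for the wedge.
- nest (a joint): Tilt of the white nest about its rear hinge, 150 mm behind its front edge; rad, 0 = feet on the base plate, grows as the front rises (0.0067 per mm of lift at the front edge; 3 mm = 0.02). Only its weight, about 0.9 kg, holds it down: 3 to 6 N at the front edge; pushing the wedge in takes about 3 to 10 N.
- nest_front (a point): Middle of the nest's lower front edge (steel strip 60 mm wide), at rest 8 mm above the base plate and 20 above the bench. The wedge first touches when its tip is 30 mm past it; then each 6 mm of push lifts it 1 mm. Nest 160 x 100 mm, top 41 mm above the bench, black housing on it (to 99 mm) from 46 mm behind the edge; steel feet 13 mm behind the edge at y = +-40 mm.
- guard: Yellow guard plate with black stripes, 90 (x) x 8 (y, thickness) x 75 mm (z), 0.09 kg; starts on edge in the fixture's posts, top 87 mm above the bench, closing the way under the nest. Origin: centre of its lower edge, z up. Lift it at least 30 mm to clear the posts.
- rack: Fixed slotted rack: aluminium plate 100 (x) x 130 (y) x 8 mm with two white toothed combs (at x = +-30 mm, 14 mm thick, tops at z = 36 mm). Origin: centre of its underside, z up. Three slots along x, 12 mm wide, at y = -45, 0 and +45 mm, floor at z = 8 mm. The one at +45 holds the grey plate; the other two are free.
- wedge: Orange levelling wedge, 116 mm long, 30 mm wide (y), about 0.09 kg: an upright grip block 26 (x) x 30 x 36 mm tall, and before it a ramp 90 mm long thinning from 18 to 3 mm (1 in 6), sole flat. Origin: on the sole under the centre of the grip block; +x points to the thin end, z up. Starts flat on the bench.
- wedge_tip (a point): Middle of the wedge's thin end, on its sole, 103 mm from the wedge's origin along its +x.
- spare: Grey spare plate, 90 x 8 x 75 mm, standing in the rack's slot at y = +45 mm; leave it. Origin: centre of its lower edge.
- spare_housing: Black shift-lever housing on the bench, 84 x 76 x 58 mm tall; leave it. Origin: centre of its underside.
- screwdriver: Red-handled screwdriver lying on the bench, 200 mm long, 26 mm thick; leave it. Origin: under its middle, blade towards +x.
- screw_tray: Blue tray of screws, 110 x 150 x 45 mm tall; leave it. Origin: centre of its underside.
Not all that is in view belongs to the job. There is more than one size of the guard; the job needs the smallest.

How it is judged:
On the way:
1. the yellow guard plate stands on edge in a free slot of the rack, let go ((y of guard in the frame of rack between -0.007 and 0.007 m or y of guard in the frame of rack between -0.052 and -0.038 m) and x of guard in the frame of rack between -0.022 and 0.022 m and z of guard in the frame of rack below 0.013 m and angle between guard's own z axis and vertical below 0.2 rad and contact force between the fingers and guard below 0.2 N and linear speed of guard below 0.05 m/s), for 0.2 s.
At the end, for the whole second after the job is handed in: Guard let go, upright in a free slot, within 22 mm of its middle. Nest front still, 1.5 to 5 mm up, borne (1 N) by the wedge alone, which bears flat on the base (0.5 N), square within 0.2 rad, tip within 25 mm of the middle and over 20 mm under, gripped (2 N); robot off nest (all of step 1 and value of joint nest between 0.01 and 0.0335 rad and velocity of joint nest between -0.03 and 0.03 rad/s and contact force between wedge and nest above 1 N and contact force between the fingers and wedge above 2 N and contact force between each of the arm, the fingers and nest below 0.5 N and contact force between guard and nest below 0.2 N and contact force between wedge and fixture_c0 above 0.5 N and x of wedge_tip in the frame of fixture above 0.02 m and y of wedge_tip in the frame of fixture between -0.025 and 0.025 m and z of each of wedge_tip, wedge in the frame of fixture below 0.016 m and angle between wedge's own z axis and vertical below 0.08 rad and angle between the x axis of wedge and the x axis of fixture, either way round below 0.2 rad); the arm keeps its last pose, push and grip.
It fails at once if the nest is lifted more than 6 mm (value of joint nest above 0.04 rad).
It fails at once if the gripper or arm pushes on the nest (contact force between any of the arm, the fingers and nest above 2 N).
It fails at once if the grey spare plate is moved more than 15 mm or tipped (distance of spare from where it was at the start of the episode above 0.015 m or angle between spare's own z axis and vertical above 0.3 rad).
It fails at once if the black housing, the screwdriver or the screw tray on the bench is moved more than 15 mm (distance of any of spare_housing, screwdriver, screw_tray from where it was at the start of the episode above 0.015 m).
It also fails if it takes over 56 s, if anything falls off the work surface, if the arm or the gripper's body presses on something with over 40 N, if the wrist force passes 120 N, or if a joint passes its speed limit or range.

## Working session

There is one attempt and no reset: what is moved stays moved. The work goes in short steps, Python scripts to look and compute and a tool call to move; the robot and the scene stay as the last step left them, time stands still between calls to the robot, and variables do not carry over. Pictures are saved under pics/ and viewed, at most 10 in all, crops included, and the job is handed in when it is done.

```bash
ls; mkdir -p pics; cat > h.py <<'E'
import numpy as np, cv2
from bench import ctrl
def cam(n):
    m=ctrl.camera_model(n); f=210/np.tan(np.radians(m["vertical_fov"])/2)
    R=cv2.Rodrigues(np.array(m["rvec"],float))[0]; t=np.array(m["tvec"],float)
    return f,m["cx"],m["cy"],R,t
def ray(n,u,v):
    f,cx,cy,R,t=cam(n); d=R.T@np.array([(u-cx)/f,(v-cy)/f,1]); return -R.T@t,d
def onz(n,u,v,z):
    o,d=ray(n,u,v); return o+d*(z-o[2])/d[2]
def cloud(n,depth):
    f,cx,cy,R,t=cam(n); v,u=np.mgrid[:420,:560]
    p=np.stack([(u-cx)/f*depth,(v-cy)/f*depth,depth],-1)
    return (p-t)@R
def proj(n,p):
    f,cx,cy,R,t=cam(n); q=R@np.array(p)+t; return f*q[0]/q[2]+cx,f*q[1]/q[2]+cy
E
python3 - <<'E'
from h import *
print(ctrl.grip_point_offset, {k:v for k,v in ctrl.get_state().items()})
for n in("side","top"):
    im,d=ctrl.get_image(n); cv2.imwrite(f"pics/{n}0.png",im[...,::-1]); np.savez(f"{n}0.npz",im=im,d=d)
    m=ctrl.camera_model(n); print(n,m,-cam(n)[3].T@cam(n)[4],(d>0).mean())
E
```

```text
pics
0.1635 {'time': 0.0, 'joint_positions': array([-1.11187535,  0.32181475, -0.07014075,  1.45167288,  0.02262806,
        1.37078364, -0.05686581]), 'qd': array([ 0.00069418,  0.00019731,  0.00067759, -0.00255942, -0.00185372,
        0.00052259,  0.00140139]), 'joint_torque': array([-7.37457549e-05, -4.91287887e+01, -4.03820481e-01, -3.12530994e+01,
       -6.38653035e-02,  4.40971262e-02,  1.84096075e-04]), 'position': array([0.27960914, 0.58655959, 0.40366805]), 'tool_rot': array([-6.92718672e-01, -3.06394844e+00,  2.92849367e-03]), 'ft_force': array([ 0.13631515, -0.09180526,  0.05244526]), 'torque': array([ 0.0846358 , -0.01611644,  0.01995762]), 'grip_force': 0.0, 'grip_width': 0.9996935212754847}
side {'vertical_fov': 51.44949577773687, 'cx': 276.0269750249368, 'cy': 205.28606497032717, 'rvec': array([ 2.01020731, -0.84642379,  0.43443536]), 'tvec': array([-0.40249917,  0.26686144,  0.81025009])} [-0.08462868 -0.66978055  0.65875475] 0.9958375850340137
top {'vertical_fov': 51.95184665785854, 'cx': 277.39544142530275, 'cy': 206.47310233444293, 'rvec': array([ 2.13862134, -2.17788794,  0.17631153]), 'tvec': array([-0.04058965,  0.57399438,  0.99710342])} [ 0.42740816 -0.02691958  1.0686112 ] 0.9960331632653061
```

View pics/side0.png

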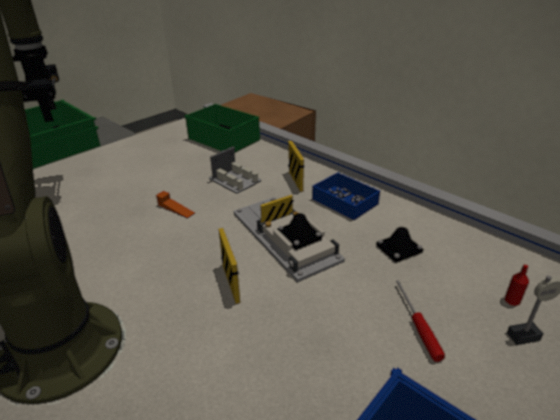

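View pics/top0.png

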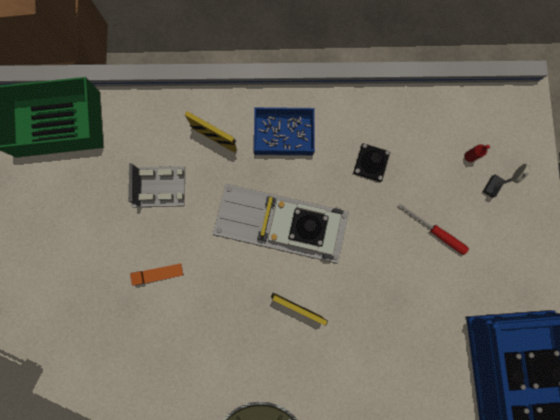

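The side view shows the guard seated in the fixture at (277,210), the wedge at (175,205) and the rack with the grey plate at (235,172). The top view has the fixture at (282,222) with the guard at (266,218), the wedge at (157,273) with its grip block on the left, and the rack at (160,187) with the grey plate at its left (+y) end. The other two yellow plates are decoys.

```bash
cat > m.py <<'E'
from h import *
import sys
def load(n,k="0"): z=np.load(f"{n}{k}.npz"); return z["im"],z["d"]
def rect(p):
    (c,s,a)=cv2.minAreaRect((p[:,:2]*1000).astype(np.float32)); return np.round(c,1),np.round(s,1),round(a,1)
if __name__=="__main__":
  for n in("top","side"):
    im,d=load(n); P=cloud(n,d); hsv=cv2.cvtColor(im,cv2.COLOR_RGB2HSV)
    H,S,V=cv2.split(hsv)
    for nm,m in (("yellow",(H>19)&(H<35)&(S>120)&(V>60)),("orange",(H>3)&(H<16)&(S>170)&(V>90))):
        k,l,st,c=cv2.connectedComponentsWithStats(m.astype(np.uint8))
        for i in range(1,k):
            if st[i,4]<25: continue
            q=P[l==i]; z=q[:,2]
            print(n,nm,st[i],"z",np.percentile(z,[2,50,98]).round(4))
            t=q[z>np.percentile(z,98)-.01]; print("   top rect",len(t),*rect(t),t.mean(0).round(4),"  all",*rect(q))
  im,d=load("top");P=cloud("top",d)
  # bench height and heights in rack / fixture areas
  print("bench",np.median(P[300:340,180:240,2]),np.median(P[100:140,330:350,2]), "plate",np.median(P[200:225,225:255,2]))
  for nm,(r0,r1,c0,c1),lo,hi in (("rackplate",(155,220,115,195),.004,.2),("combs",(155,220,115,195),.028,.046),("spare",(155,220,115,195),.06,.1),("fixture",(175,270,205,357),.007,.2),("nest",(175,270,205,357),.033,.05),("wedgeblk",(255,295,120,195),.025,.05),("wedge",(255,295,120,195),.003,.05)):
    q=P[r0:r1,c0:c1].reshape(-1,3); q=q[(q[:,2]>lo)&(q[:,2]<hi)]; print(nm,len(q),q.mean(0).round(4) if len(q) else"",*(rect(q) if len(q) else ()))
E
python3 m.py
python3 - <<'E'
from m import *
t=load("top")[0];s=load("side")[0]
a=cv2.resize(t[150:290,115:365],(750,420),interpolation=cv2.INTER_CUBIC)
cv2.imwrite("pics/topcrop.png",a[...,::-1])
E
```

```text
top yellow [185 112  49  30 361] z [0.0258 0.1052 0.1102]
   top rect 264 [623.2  36. ] [405.1  70.8] 27.7 [0.7512 0.104  0.1136]   all [623.2  36. ] [405.1  70.8] 27.7
top yellow [222 145  14   7  47] z [0.0091 0.0287 0.0615]
   top rect 7 [720.7  58. ] [12.2  4. ] 78.7 [0.7201 0.0561 0.0559]   all [727.1  69.1] [37.2  6.2] 68.1
top yellow [261 197  12  39 144] z [0.0404 0.0865 0.0901]
   top rect 133 [546.3 -24.1] [ 8.1 88.7] 76.0 [ 0.5465 -0.0244  0.0865]   all [546.9 -23.5] [10.8 90. ] 76.5
top yellow [273 294  54  31 367] z [0.0649 0.1055 0.1092]
   top rect 315 [351.6 -74.4] [173.1  44.8] 46.6 [ 0.3351 -0.0929  0.1089]   all [351.6 -74.4] [173.1  44.8] 46.6
top orange [142 264  40  19 426] z [0.0024 0.0108 0.0195]
   top rect 248 [429.5 124. ] [ 32.6 300.1] 5.4 [0.417  0.2455 0.0225]   all [430.1 124. ] [ 33.7 300.1] 5.4
top orange [131 272  12  13 120] z [0.0314 0.0354 0.0396]
   top rect 120 [424.7 135.7] [ 27.5 324. ] 5.8 [0.4098 0.2813 0.044 ]   all [424.7 135.7] [ 27.5 324. ] 5.8
side yellow [288 141  16  24 134] z [0.0211 0.1048 0.1082]
   top rect 106 [ 364.3 -270. ] [12
[... 1140 characters left out ...]
5] z [0.0032 0.0108 0.0192]
   top rect 133 [ 183.1 -205.6] [1070.6   49.3] 62.7 [0.4115 0.2375 0.0187]   all [ 192.4 -210.4] [1070.6   70.4] 62.7
bench -0.00024396832232608857 -5.6434137028081016e-05 plate 0.011917921630034972
rackplate 2268 [0.6313 0.2441 0.0242] [634.9 250.7] [195.1 159.3] 88.5
combs 520 [0.6325 0.2428 0.0359] [630.9 244.4] [ 89.7 130.4] 1.3
spare 240 [0.6295 0.2875 0.0778] [629.7 288.4] [89.4  8.9] 0.8
fixture 6671 [ 0.5348 -0.0581  0.0319] [549.9 -79.1] [346.1 164.2] 76.0
nest 1600 [ 0.5235 -0.1079  0.041 ] [ 527. -104.] [187.6 130.2] 75.6
wedgeblk 157 [0.4101 0.2837 0.0348] [410.1 284.3] [30.  26.4] 10.8
wedge 779 [0.4179 0.2452 0.0145] [416.8 243.4] [180.4  93.6] 88.9
```

View pics/topcrop.png

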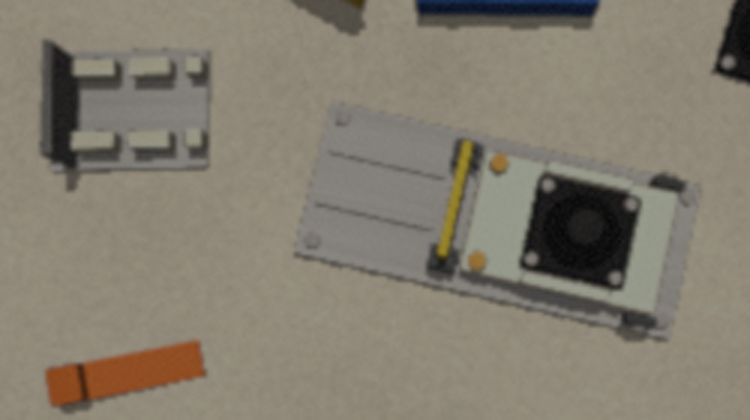

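The top crop shows fixture +x running right and slightly down towards the nest, with the wedge's thin end on the right. The slots nearer the image's right side (−y) are free. I'll compute the approach to the guard.

```bash
cat > d.py <<'E'
# usage: d.py x y z yaw_deg(of tool y): shift of grasp point in tool axes and turn
import sys; from h import *
x,y,z,a=map(float,sys.argv[1:5]); s=ctrl.get_state(); R=cv2.Rodrigues(s["tool_rot"])[0]
g=s["position"]+R[:,2]*ctrl.grip_point_offset
c=np.degrees(np.arctan2(R[1,1],R[0,1])); e=(a-c+90)%180-90
T=np.array([x,y,z])-np.array([0,0,-1])*ctrl.grip_point_offset
print("t",round(s["time"],2),"grasp",g.round(4),"yaw",c.round(2),"tilt",R[:,2].round(4),"F",s["ft_force"].round(1),"w",round(s["grip_width"],3),"gf",round(s["grip_force"],1))
print("shift",(R.T@(T-s["position"])).round(4),"turn",round(-np.radians(e),4))
E
python3 d.py 0.5463 -0.0243 0.13 76; python3 d.py 0.5463 -0.0243 0.07 76
```

```text
t 0.1 grasp [0.2795 0.5863 0.2402] yaw 64.52 tilt [-7.0e-04 -1.6e-03 -1.0e+00] F [ 0.1 -0.1  0.2] w 0.999 gf 0.0
shift [-0.5035 -0.4365  0.111 ] turn -0.2004
t 0.1 grasp [0.2795 0.5863 0.2402] yaw 64.52 tilt [-7.0e-04 -1.6e-03 -1.0e+00] F [ 0.1 -0.1  0.2] w 0.999 gf 0.0
shift [-0.5035 -0.4364  0.171 ] turn -0.2004
```

>>> run_rows:
  increments:
    - {"xyz": [-0.036, -0.031, 0], "yaw": -0.02, "aperture": 0.5}
    - {"xyz": [-0.072, -0.062, 0], "yaw": -0.05, "aperture": 0.5}
    - {"xyz": [-0.108, -0.093, 0], "yaw": -0.1, "aperture": 0.5}
    - {"xyz": [-0.144, -0.125, 0], "yaw": -0.15, "aperture": 0.5}
    - {"xyz": [-0.18, -0.156, 0], "yaw": -0.2, "aperture": 0.5}
    - {"xyz": [-0.216, -0.187, 0], "yaw": -0.2, "aperture": 0.5}
    - {"xyz": [-0.252, -0.218, 0], "yaw": -0.2, "aperture": 0.5}
    - {"xyz": [-0.288, -0.249, 0], "yaw": -0.2, "aperture": 0.5}
    - {"xyz": [-0.324, -0.28, 0], "yaw": -0.2, "aperture": 0.5}
    - {"xyz": [-0.36, -0.312, 0.02], "yaw": -0.2, "aperture": 0.5}
    - {"xyz": [-0.395, -0.342, 0.04], "yaw": -0.2, "aperture": 0.5}
    - {"xyz": [-0.43, -0.373, 0.06], "yaw": -0.2, "aperture": 0.5}
    - {"xyz": [-0.466, -0.404, 0.08], "yaw": -0.2, "aperture": 0.5}
    - {"xyz": [-0.49, -0.425, 0.1], "yaw": -0.2, "aperture": 0.5}
    - {"xyz": [-0.5035, -0.4365, 0.111], "yaw": -0.2, "aperture": 0.5}
    - {"xyz": [-0.5035, -0.4365, 0.111], "yaw": -0.2, "aperture": 0.5}
    - {"xyz": [-0.5035, -0.4365, 0.111], "yaw": -0.2, "aperture": 0.5}
    - {"xyz": [-0.5035, -0.4365, 0.111], "yaw": -0.2, "aperture": 0.5}
  grip_n: 25

```text
time: 1.9
position: [0.5464, -0.0223, 0.2943]
tool_rot: [0.38, 3.118, 0.002]
ft_force: [0.0, -0.7, -0.4]
grip_width: 0.501
grip_force: 0.0
```

```bash
python3 d.py 0.5463 -0.0243 0.07 76
```

```text
t 1.9 grasp [ 0.5465 -0.0222  0.1308] yaw 76.1 tilt [ 7.e-04  1.e-03 -1.e+00] F [ 0.  -0.7 -0.4] w 0.501 gf 0.0
shift [-0.0003 -0.002   0.0608] turn 0.0017
```

>>> run_rows:
  increments:
    - {"xyz": [0, -0.002, 0.03], "aperture": 0.5}
    - {"xyz": [0, -0.002, 0.05], "aperture": 0.5}
    - {"xyz": [0, -0.002, 0.061], "aperture": 0.5}
    - {"xyz": [0, -0.002, 0.061], "aperture": 0.5}
    - {"xyz": [0, -0.002, 0.061], "aperture": 0.2}
    - {"xyz": [0, -0.002, 0.061], "aperture": 0}
    - {"xyz": [0, -0.002, 0.061], "aperture": 0}
    - {"xyz": [0, -0.002, 0.061], "aperture": 0}
    - {"xyz": [0, -0.002, 0.061], "aperture": 0}
    - {"xyz": [0, -0.002, 0.061], "aperture": 0}
  grip_n: 25

```text
time: 2.9
position: [0.546, -0.0259, 0.233]
tool_rot: [0.384, 3.118, 0.0]
ft_force: [-0.8, 0.1, 1.1]
grip_width: 0.091
grip_force: 25.0
```

```bash
python3 d.py 0.5463 -0.0243 0.13 76
```

```text
t 2.9 grasp [ 0.5461 -0.0259  0.0695] yaw 75.97 tilt [ 4.e-04  1.e-04 -1.e+00] F [-0.8  0.1  1.1] w 0.091 gf 25.0
shift [ 0.0001  0.0016 -0.0605] turn -0.0006
```

>>> run_rows:
  increments:
    - {"xyz": [0, 0, -0.03], "aperture": 0}
    - {"xyz": [0, 0, -0.06], "aperture": 0}
    - {"xyz": [0, 0, -0.095], "aperture": 0}
    - {"xyz": [0, 0, -0.095], "aperture": 0}
    - {"xyz": [0, 0, -0.095], "aperture": 0}

```text
time: 3.4
position: [0.546, -0.0259, 0.3283]
tool_rot: [0.383, 3.117, 0.001]
ft_force: [-0.8, -0.2, -1.2]
grip_width: 0.089
grip_force: 25.0
```

```bash
python3 - <<'E'
from m import *
im,d=load("top");P=cloud("top",d)
q=P[145:225,115:200].reshape(-1,3)
for nm,lo,hi,y1 in (("combs",.03,.042,.272),("plate",.005,.012,.35),("spare",.07,.09,.35)):
    w=q[(q[:,2]>lo)&(q[:,2]<hi)&(q[:,1]<y1)&(q[:,1]>.15)&(q[:,0]>.55)&(q[:,0]<.71)]
    print(nm,len(w),*rect(w),w.min(0).round(4),w.max(0).round(4),np.median(w[:,2]))
w=q[(abs(q[:,2]-.036)<.006)&(q[:,1]<.275)&(q[:,1]>.15)&(q[:,0]>.55)&(q[:,0]<.71)]
print(np.histogram(w[:,1],np.arange(.16,.28,.004)),np.histogram(w[:,0],np.arange(.58,.69,.005)))
E
python3 d.py 0.63 0.1984 0.165 91
```

```text
combs 357 [634.2 225.2] [74.5 92.2] 0.9 [0.5968 0.1787 0.0302] [0.6715 0.2712 0.0416] 0.035818188578611646
plate 1134 [617.3 249.1] [165.4 165.6] 14.0 [0.553  0.1578 0.005 ] [0.7011 0.3474 0.0119] 0.008113537150084837
spare 196 [629.7 288.4] [89.4  8.9] 0.8 [0.585  0.284  0.0702] [0.6744 0.2934 0.0868] 0.08184954772003364
(array([ 0,  0,  0,  0,  6, 24, 19, 20,  3,  0,  0, 15, 20, 22, 21, 19, 21,
       21, 21, 12,  0,  0, 17, 17, 21, 22, 19, 17, 18,  0]), array([0.16 , 0.164, 0.168, 0.172, 0.176, 0.18 , 0.184, 0.188, 0.192,
       0.196, 0.2  , 0.204, 0.208, 0.212, 0.216, 0.22 , 0.224, 0.228,
       0.232, 0.236, 0.24 , 0.244, 0.248, 0.252, 0.256, 0.26 , 0.264,
       0.268, 0.272, 0.276, 0.28 ])) (array([ 0,  0,  0, 45, 63, 66, 16,  0,  0,  0,  0,  0,  0,  0,  0, 43, 63,
       59, 20,  0,  0]), array([0.58 , 0.585, 0.59 , 0.595, 0.6  , 0.605, 0.61 , 0.615, 0.62 ,
       0.625, 0.63 , 0.635, 0.64 , 0.645, 0.65 , 0.655, 0.66 , 0.665,
       0.67 , 0.675, 0.68 , 0.685]))
t 3.4 grasp [ 0.5462 -0.0258  0.1648] yaw 75.97 tilt [ 1.4e-03  5.0e-04 -1.0e+00] F [-0.8 -0.2 -1.2] w 0.089 gf 25.0
shift [-0.0271  0.238   0.    ] turn -0.2622
```

>>> run_rows:
  increments:
    - {"xyz": [-0.004, 0.04, 0], "yaw": -0.05, "aperture": 0}
    - {"xyz": [-0.01, 0.08, 0], "yaw": -0.1, "aperture": 0}
    - {"xyz": [-0.016, 0.12, 0], "yaw": -0.15, "aperture": 0}
    - {"xyz": [-0.02, 0.16, 0], "yaw": -0.2, "aperture": 0}
    - {"xyz": [-0.026, 0.2, 0], "yaw": -0.26, "aperture": 0}
    - {"xyz": [-0.031, 0.238, 0], "yaw": -0.26, "aperture": 0}
    - {"xyz": [-0.031, 0.238, 0], "yaw": -0.26, "aperture": 0}
    - {"xyz": [-0.031, 0.238, 0.02], "yaw": -0.26, "aperture": 0}
    - {"xyz": [-0.031, 0.238, 0.045], "yaw": -0.26, "aperture": 0}
    - {"xyz": [-0.031, 0.238, 0.045], "yaw": -0.26, "aperture": 0}
    - {"xyz": [-0.031, 0.238, 0.045], "yaw": -0.26, "aperture": 0}
    - {"xyz": [-0.031, 0.238, 0.045], "yaw": -0.26, "aperture": 0}

```text
time: 4.6
position: [0.634, 0.1973, 0.2836]
tool_rot: [-0.023, 3.14, 0.001]
ft_force: [-0.1, -0.1, -0.4]
grip_width: 0.092
grip_force: 25.0
```

```bash
python3 - <<'E'
from m import *
for n in("side","top"):
    im,d=ctrl.get_image(n); np.savez(f"{n}1.npz",im=im,d=d)
im,d=load("side","1");P=cloud("side",d)
a=load("side","1")[0][115:215,180:300]; b=load("top","1")[0][150:250,110:230]
cv2.imwrite("pics/hover.png",cv2.resize(np.hstack([a,b]),(800,333),interpolation=cv2.INTER_CUBIC)[...,::-1])
E
python3 d.py 0.6345 0.1986 0.067 90.9
```

```text
t 4.7 grasp [0.6345 0.1976 0.1207] yaw 90.86 tilt [ 2.1e-03  9.0e-04 -1.0e+00] F [ 0.5  0.6 -0.4] w 0.089 gf 25.0
shift [-0.0003  0.001   0.0537] turn -0.0007
```

View pics/hover.png

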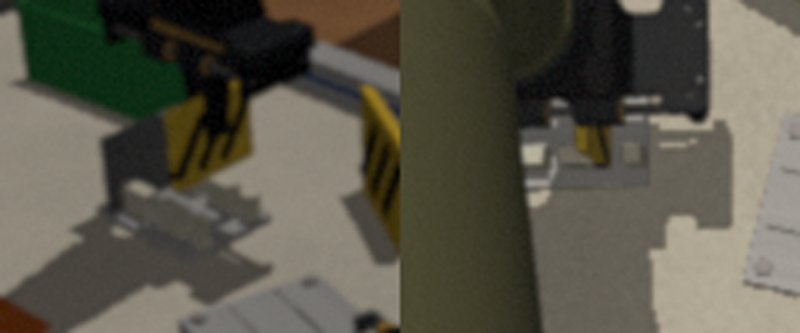

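```bash
python3 - <<'E'
from m import *
im,d=load("side","1");P=cloud("side",d);H,S,V=cv2.split(cv2.cvtColor(im,cv2.COLOR_RGB2HSV))
m=(H>19)&(H<35)&(S>120)&(V>60); m[:,:225]=0;m[:,262:]=0; 
def fit(q,nm):
    q=q[abs(q[:,1]-np.median(q[:,1]))<.006]
    A=np.c_[q[:,0]-.6345,q[:,2]-.06,np.ones(len(q))]; s=np.linalg.lstsq(A,q[:,1],rcond=None)[0]; print(nm,len(q),s.round(4),q.min(0).round(4),q.max(0).round(4))
q=P[m]; q=q[(q[:,2]<.17)&(q[:,2]>.05)&(q[:,1]>.17)&(q[:,1]<.22)]; fit(q,"guard")
im,d=load("side","0");P=cloud("side",d)
q=P[140:190,200:245].reshape(-1,3); q=q[(q[:,2]>.045)&(q[:,2]<.075)&(q[:,1]>.27)&(q[:,1]<.3)]; fit(q,"spare")
# top: comb gap for slot -45, edges
im,d=load("top","0");P=cloud("top",d);q=P[145:225,115:200].reshape(-1,3)
q=q[(abs(q[:,2]-.036)<.004)&(q[:,1]<.275)&(q[:,1]>.15)]
for a,b in((.59,.62),(.65,.68)):
    w=np.sort(q[(q[:,0]>a)&(q[:,0]<b),1]); g=np.diff(w); i=np.argsort(g)[-2:]; print(a,[(w[j].round(4),w[j+1].round(4)) for j in sorted(i)],w[0])
E
```

```text
guard 259 [-0.0037  0.0102  0.1913] [0.5883 0.1876 0.0645] [0.6771 0.1974 0.1385]
spare 224 [-0.0005  0.011   0.2823] [0.5848 0.2772 0.0451] [0.6764 0.2883 0.0747]
0.59 [(np.float64(0.1917), np.float64(0.2055)), (np.float64(0.2371), np.float64(0.2494))] 0.17872264910058464
0.65 [(np.float64(0.1924), np.float64(0.2057)), (np.float64(0.2387), np.float64(0.2506))] 0.18003632916771314
```

>>> run_rows:
  increments:
    - {"xyz": [0, 0.001, 0.01], "aperture": 0}
    - {"xyz": [0, 0.001, 0.02], "aperture": 0}
    - {"xyz": [0, 0.001, 0.03], "aperture": 0}
    - {"xyz": [0, 0.001, 0.04], "aperture": 0}
    - {"xyz": [0, 0.001, 0.047], "aperture": 0}
    - {"xyz": [0, 0.001, 0.053], "aperture": 0}
    - {"xyz": [0, 0.001, 0.053], "aperture": 0}
    - {"xyz": [0, 0.001, 0.053], "aperture": 0}

```text
time: 5.5
position: [0.6337, 0.1986, 0.2297]
tool_rot: [-0.024, 3.141, 0.0]
ft_force: [0.4, 0.1, -1.1]
grip_width: 0.092
grip_force: 25.0
```

```bash
python3 d.py 0.6345 0.1986 0.066 90.9
```

```text
t 5.5 grasp [0.6338 0.1986 0.0662] yaw 90.87 tilt [ 1.e-04  1.e-04 -1.e+00] F [ 0.4  0.1 -1.1] w 0.092 gf 25.0
shift [-0.0008  0.      0.0002] turn -0.0005
```

>>> run_rows:
  increments:
    - {"aperture": 0.25}
    - {"aperture": 0.45}
    - {"aperture": 0.45}
    - {"aperture": 0.45}
    - {"xyz": [0, 0, -0.03], "aperture": 0.45}
    - {"xyz": [0, 0, -0.07], "aperture": 0.45}
    - {"xyz": [0, 0, -0.11], "aperture": 0.6}
    - {"xyz": [0, 0, -0.11], "aperture": 0.6}

```text
time: 6.3
position: [0.6356, 0.1987, 0.3472]
tool_rot: [-0.024, 3.13, 0.007]
ft_force: [0.9, 0.1, 0.8]
grip_width: 0.547
grip_force: 0.0
```

```bash
python3 - <<'E'
from m import *
im,d=ctrl.get_image("side"); np.savez("side2.npz",im=im,d=d)
P=cloud("side",d);H,S,V=cv2.split(cv2.cvtColor(im,cv2.COLOR_RGB2HSV))
m=(H>19)&(H<35)&(S>120)&(V>60); m[:,:205]=0;m[:,262:]=0;m[215:]=0; q=P[m]; q=q[(q[:,1]>.17)&(q[:,1]<.22)]
print(len(q),q.min(0),q.max(0)); A=np.c_[q[:,0]-.6345,q[:,2]-.06,np.ones(len(q))]; print(np.linalg.lstsq(A,q[:,1],rcond=None)[0])
E
python3 d.py 0.4101 0.2843 0.1 10.8
```

```text
278 [0.58734868 0.17604759 0.01087628] [0.67726954 0.20100835 0.08661419]
[0.00504177 0.00760444 0.19309094]
t 6.35 grasp [0.6359 0.1991 0.1804] yaw 90.87 tilt [ 0.0069  0.0028 -1.    ] F [-0.4 -0.  -0.6] w 0.572 gf 0.0
shift [0.2239 0.0889 0.0791] turn 1.3974
```

>>> run_rows:
  increments:
    - {"xyz": [0.03, 0.01, 0], "yaw": 0.1, "aperture": 0.6}
    - {"xyz": [0.06, 0.02, 0], "yaw": 0.25, "aperture": 0.6}
    - {"xyz": [0.09, 0.03, 0], "yaw": 0.4, "aperture": 0.6}
    - {"xyz": [0.12, 0.045, 0], "yaw": 0.55, "aperture": 0.6}
    - {"xyz": [0.15, 0.06, 0], "yaw": 0.7, "aperture": 0.6}
    - {"xyz": [0.18, 0.07, 0], "yaw": 0.85, "aperture": 0.6}
    - {"xyz": [0.2, 0.08, 0.02], "yaw": 1, "aperture": 0.6}
    - {"xyz": [0.224, 0.089, 0.04], "yaw": 1.15, "aperture": 0.6}
    - {"xyz": [0.224, 0.089, 0.06], "yaw": 1.3, "aperture": 0.6}
    - {"xyz": [0.224, 0.089, 0.079], "yaw": 1.397, "aperture": 0.6}
    - {"xyz": [0.224, 0.089, 0.079], "yaw": 1.397, "aperture": 0.6}
    - {"xyz": [0.224, 0.089, 0.079], "yaw": 1.397, "aperture": 0.6}
    - {"xyz": [0.224, 0.089, 0.079], "yaw": 1.397, "aperture": 0.6}

```text
time: 7.65
position: [0.4088, 0.2842, 0.2615]
tool_rot: [2.0, 2.422, 0.002]
ft_force: [-0.6, 0.7, 0.8]
grip_width: 0.603
grip_force: 0.0
```

```bash
python3 d.py 0.4101 0.2843 0.023 10.8; python3 -c "
from bench import ctrl;print(ctrl.get_state()['joint_positions'].round(3))"
```

```text
t 7.65 grasp [0.4089 0.2844 0.098 ] yaw 10.9 tilt [ 1.e-03  8.e-04 -1.e+00] F [-0.6  0.7  0.8] w 0.603 gf 0.0
shift [-0.0002  0.0012  0.075 ] turn 0.0018
[-0.95   0.122  0.308  2.001 -0.043  1.024 -0.432]
```

>>> run_rows:
  increments:
    - {"xyz": [0, 0.001, 0.03], "aperture": 0.6}
    - {"xyz": [0, 0.001, 0.055], "aperture": 0.6}
    - {"xyz": [0, 0.001, 0.068], "aperture": 0.6}
    - {"xyz": [0, 0.001, 0.075], "aperture": 0.6}
    - {"xyz": [0, 0.001, 0.075], "aperture": 0.6}
    - {"xyz": [0, 0.001, 0.075], "aperture": 0.4}
    - {"xyz": [0, 0.001, 0.075], "aperture": 0.2}
    - {"xyz": [0, 0.001, 0.075], "aperture": 0}
    - {"xyz": [0, 0.001, 0.075], "aperture": 0}
    - {"xyz": [0, 0.001, 0.075], "aperture": 0}
    - {"xyz": [0, 0.001, 0.075], "aperture": 0}
  grip_n: 40

```text
time: 8.75
position: [0.4096, 0.2845, 0.1864]
tool_rot: [2.002, 2.421, 0.002]
ft_force: [-0.4, -0.4, 5.9]
grip_width: 0.344
grip_force: 40.0
```

```bash
python3 d.py 0.4101 0.2843 0.023 10.8; python3 - <<'E'
from m import *
for n in("side","top"):
    im,d=ctrl.get_image(n); np.savez(f"{n}3.npz",im=im,d=d)
a=load("side","3")[0][150:250,100:220]; b=load("top","3")[0][220:320,110:230]
cv2.imwrite("pics/wedge.png",cv2.resize(np.hstack([a,b]),(800,333),interpolation=cv2.INTER_CUBIC)[...,::-1])
im,d=load("top","3");P=cloud("top",d);H,S,V=cv2.split(cv2.cvtColor(im,cv2.COLOR_RGB2HSV))
q=P[(H>3)&(H<16)&(S>170)&(V>80)];q=q[(q[:,2]<.05)&(q[:,2]>-.01)&(q[:,0]<.5)];print(len(q),*rect(q))
E
```

```text
t 8.75 grasp [0.4097 0.2847 0.0229] yaw 10.84 tilt [ 7.e-04  8.e-04 -1.e+00] F [-0.4 -0.4  5.9] w 0.344 gf 40.0
shift [-0.0003  0.0005 -0.0001] turn 0.0006
416 [419.6 232.9] [26.8 95.3] 10.3
```

View pics/wedge.png

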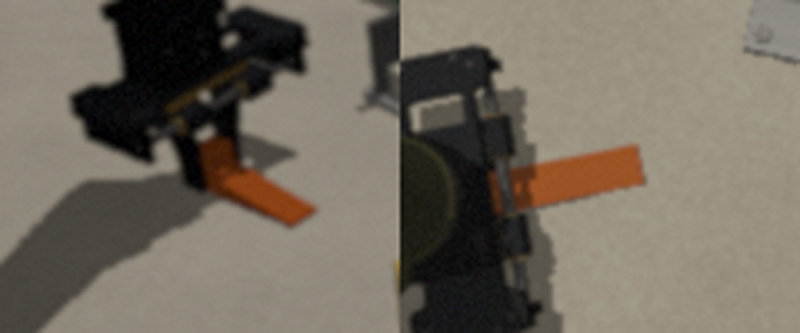

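```bash
python3 - <<'E'
from m import *
im,d=load("top");P=cloud("top",d); q=P[175:270,205:357].reshape(-1,3)
w=q[(abs(q[:,2]-.012)<.0035)]
m=((abs(P[...,2]-.012)<.004)).astype(np.uint8); m[:175]=0;m[272:]=0;m[:,:205]=0;m[:,357:]=0
k,l,st,c=cv2.connectedComponentsWithStats(m); i=1+np.argmax(st[1:,4]); w=P[l==i]; print(st[i],*rect(w))
# fixture coordinates with assumed pose
a=np.radians(-104); fx=np.array([np.cos(a),np.sin(a)]); fy=np.array([-fx[1],fx[0]]); o=np.array([.5429,-.0377])
L=np.c_[(w[:,:2]-o)@fx,(w[:,:2]-o)@fy]
for x in(-.12,-.1,-.08,-.06,-.04): s=L[abs(L[:,0]-x)<.006,1]; print(x,s.min().round(4),s.max().round(4))
print("xmin",[L[abs(L[:,1]-y)<.006,0].min().round(4) for y in(-.04,-.02,0,.02,.04)])
Q=P.reshape(-1,3);n=Q[(abs(Q[:,2]-.041)<.004)]; n=np.c_[(n[:,:2]-o)@fx,(n[:,:2]-o)@fy]
print("nest front x",[n[(abs(n[:,1]-y)<.004)&(n[:,0]>-.003)&(n[:,0]<.04),0].min().round(4) for y in(-.03,-.02,0,.02,.03)])
for x in(.015,.025,.035): s=n[(abs(n[:,0]-x)<.004)&(abs(n[:,1])<.06),1]; print("nest y",s.min().round(4),s.max().round(4))
E
```

```text
[ 213  184  120   76 2989] [541.6 -42.6] [279.3 130.3] 76.0
-0.12 -0.0648 0.0649
-0.1 -0.065 0.0649
-0.08 -0.0649 0.0637
-0.06 -0.0652 0.0644
-0.04 -0.0652 0.0643
xmin [np.float64(-0.1345), np.float64(-0.1344), np.float64(-0.1346), np.float64(-0.1345), np.float64(-0.134)]
nest front x [np.float64(0.001), np.float64(0.0013), np.float64(0.0002), np.float64(0.0001), np.float64(0.0008)]
nest y -0.05 0.0496
nest y -0.0497 0.049
nest y -0.0501 0.049
```

>>> run_rows:
  increments:
    - {"xyz": [0, 0, -0.03], "aperture": 0}
    - {"xyz": [0, 0, -0.057], "aperture": 0}
    - {"xyz": [0, 0, -0.057], "aperture": 0}
    - {"xyz": [0, 0, -0.057], "aperture": 0}

```text
time: 9.25
position: [0.4092, 0.2843, 0.2426]
tool_rot: [-2.002, -2.421, -0.001]
ft_force: [-0.2, -0.7, -1.4]
grip_width: 0.338
grip_force: 40.0
```

```bash
python3 d.py 0.5707 0.0739 0.08 -14
```

```text
t 9.25 grasp [0.4092 0.2844 0.0791] yaw 10.84 tilt [ 2.e-04  4.e-04 -1.e+00] F [-0.2 -0.7 -1.4] w 0.338 gf 40.0
shift [-0.237   0.1191 -0.0009] turn 0.4335
```

>>> run_rows:
  increments:
    - {"xyz": [-0.04, 0.02, 0], "yaw": 0.08, "aperture": 0}
    - {"xyz": [-0.08, 0.04, 0], "yaw": 0.16, "aperture": 0}
    - {"xyz": [-0.12, 0.06, 0], "yaw": 0.24, "aperture": 0}
    - {"xyz": [-0.16, 0.08, 0], "yaw": 0.32, "aperture": 0}
    - {"xyz": [-0.2, 0.1, 0], "yaw": 0.4, "aperture": 0}
    - {"xyz": [-0.237, 0.119, 0], "yaw": 0.4335, "aperture": 0}
    - {"xyz": [-0.237, 0.119, 0], "yaw": 0.4335, "aperture": 0}
    - {"xyz": [-0.237, 0.119, 0], "yaw": 0.4335, "aperture": 0}
    - {"xyz": [-0.237, 0.119, 0], "yaw": 0.4335, "aperture": 0}

```text
time: 10.15
position: [0.5697, 0.075, 0.2413]
tool_rot: [-2.473, -1.935, 0.004]
ft_force: [-0.1, 1.4, -1.8]
grip_width: 0.34
grip_force: 40.0
```

```bash
python3 d.py 0.5707 0.0739 0.037 -14; python3 - <<'E'
from m import *
a=np.radians(-104); fx=np.array([np.cos(a),np.sin(a)]); fy=np.array([-fx[1],fx[0]]); o=np.array([.5429,-.0377])
for n in("top","side"):
    im,d=ctrl.get_image(n); np.savez(f"{n}4.npz",im=im,d=d); P=cloud(n,d);H,S,V=cv2.split(cv2.cvtColor(im,cv2.COLOR_RGB2HSV))
    q=P[(H>3)&(H<16)&(S>170)&(V>80)]; q=q[(q[:,2]<.1)&(q[:,2]>.04)&(abs(q[:,1]-.02)<.1)]
    L=np.c_[(q[:,:2]-o)@fx,(q[:,:2]-o)@fy]; r=cv2.minAreaRect((L*1000).astype(np.float32)); print(n,len(q),r,L[:,0].max(),q[L[:,0]>L[:,0].max()-.006,2].mean(), "y tip",L[L[:,0]>L[:,0].max()-.008,1].min(),L[L[:,0]>L[:,0].max()-.008,1].max())
    t=L[:,0]; A=np.c_[t+.06,L[:,1],np.ones(len(t))]; k=(t>-.095); print("  ramp plane z",np.linalg.lstsq(A[k],q[k,2],rcond=None)[0].round(4))
E
```

```text
t 10.15 grasp [0.5692 0.075  0.0778] yaw -13.92 tilt [-0.0029 -0.     -1.    ] F [-0.1  1.4 -1.8] w 0.34 gf 40.0
shift [-0.0008  0.0013  0.0407] turn 0.0013
top 374 ((-53.420745849609375, -2.5310401916503906), (28.392885208129883, 74.91889953613281), 89.36002349853516) -0.015993530533929563 0.05887132359856329 y tip -0.016063948040633484 0.010652797116593492
  ramp plane z [-0.1627 -0.0103  0.0653]
side 224 ((-48.81528854370117, -2.7088871002197266), (77.76302337646484, 29.928796768188477), 3.651658535003662) -0.010131122221124451 0.059476504107970195 y tip -0.01010036551075363 0.010172167558596429
  ramp plane z [-0.1616  0.0312  0.066 ]
```

>>> run_rows:
  increments:
    - {"xyz": [-0.0008, 0.0013, 0.015], "yaw": 0.001, "aperture": 0}
    - {"xyz": [-0.0008, 0.0013, 0.03], "yaw": 0.001, "aperture": 0}
    - {"xyz": [-0.0008, 0.0013, 0.038], "yaw": 0.001, "aperture": 0}
    - {"xyz": [-0.0008, 0.0013, 0.0415], "yaw": 0.001, "aperture": 0}
    - {"xyz": [-0.0008, 0.0013, 0.042], "yaw": 0.001, "aperture": 0}
    - {"xyz": [-0.0008, 0.0013, 0.042], "yaw": 0.001, "aperture": 0}
    - {"xyz": [-0.0008, 0.0013, 0.042], "yaw": 0.001, "aperture": 0}

```text
time: 10.95
position: [0.5722, 0.0728, 0.2013]
tool_rot: [2.476, 1.932, 0.002]
ft_force: [-0.7, 0.6, -0.3]
grip_width: 0.342
grip_force: 40.0
```

```bash
python3 d.py 0.5707 0.0739 0.0349 -14
```

```text
t 10.95 grasp [0.5723 0.0728 0.0378] yaw -14.07 tilt [ 1.1e-03  3.0e-04 -1.0e+00] F [-0.7  0.6 -0.3] w 0.342 gf 40.0
shift [ 0.0007 -0.0017  0.0029] turn -0.0012
```

>>> run_rows:
  increments:
    - {"xyz": [0, -0.0015, 0.0015], "aperture": 0}
    - {"xyz": [0, -0.0015, 0.0025], "aperture": 0}
    - {"xyz": [0, -0.0015, 0.0025], "aperture": 0}
    - {"xyz": [0, -0.0015, 0.0025], "aperture": 0}
    - {"xyz": [0, -0.0015, 0.0025], "aperture": 0}

```text
time: 11.45
position: [0.5704, 0.0732, 0.1985]
tool_rot: [-2.477, -1.933, -0.0]
ft_force: [-1.2, 0.1, 1.3]
grip_width: 0.337
grip_force: 40.0
```

```bash
python3 d.py 0.5707 0.0739 0.0349 -14
```

```text
t 11.45 grasp [0.5704 0.0733 0.035 ] yaw -14.06 tilt [ 1.e-04  3.e-04 -1.e+00] F [-1.2  0.1  1.3] w 0.337 gf 40.0
shift [0.0007 0.0002 0.0001] turn -0.0011
```

>>> run_rows:
  increments:
    - {"xyz": [0, 0, 0.0005], "aperture": 0}
    - {"xyz": [0, 0, 0.001], "aperture": 0}
    - {"xyz": [0, 0, 0.001], "aperture": 0}
    - {"xyz": [0, 0, 0.001], "aperture": 0}

```text
time: 11.85
position: [0.5705, 0.0732, 0.1985]
tool_rot: [-2.476, -1.932, -0.001]
ft_force: [-3.3, -0.6, 9.0]
grip_width: 0.343
grip_force: 40.0
```

```bash
python3 d.py 0.5574 0.0204 0.0349 -14
```

```text
t 11.85 grasp [0.5704 0.0733 0.035 ] yaw -14.07 tilt [-1.e-04  8.e-04 -1.e+00] F [-3.3 -0.6  9. ] w 0.343 gf 40.0
shift [-0.0544  0.0002  0.    ] turn -0.0012
```

```bash
cat > n.py <<'E'
from m import *
a=np.radians(-104); fx=np.array([np.cos(a),np.sin(a)]); fy=np.array([-fx[1],fx[0]]); o=np.array([.5429,-.0377])
s=ctrl.get_state();R=cv2.Rodrigues(s["tool_rot"])[0];g=s["position"]+R[:,2]*ctrl.grip_point_offset
print("grasp fixture xy",((g[:2]-o)@fx).round(4),((g[:2]-o)@fy).round(4),"z",g[2].round(4),"F along fx,fy,z",(s["ft_force"][:2]@fx).round(1),(s["ft_force"][:2]@fy).round(1),s["ft_force"][2].round(1))
for n in("side","top"):
    d0=load(n)[1]; ds=[ctrl.get_image(n)[1] for _ in range(3)]; 
    P0=cloud(n,d0); P1=np.median([cloud(n,d) for d in ds],0)
    L=np.dstack([(P0[...,:2]-o)@fx,(P0[...,:2]-o)@fy])
    m=(abs(P0[...,2]-.041)<.003)&(L[...,0]>.004)&(L[...,0]<.142)&(abs(L[...,1])<.046)&(abs(P1[...,2]-P0[...,2])<.012)
    dz=(P1-P0)[...,2][m]; arm=150-1000*L[...,0][m]   # lift at front = dz*150/arm
    print(n,"n",m.sum(),"front lift mm",(1000*np.sum(dz*arm)/np.sum(arm**2)*150).round(2), "ref plate drift",(1000*np.median((P1-P0)[...,2][(abs(P0[...,2]-.012)<.003)&(L[...,0]>.03)&(abs(L[...,1])<.065)])).round(2))
E
```

>>> run_rows:
  increments:
    - {"xyz": [-0.008, 0, 0.001], "aperture": 0}
    - {"xyz": [-0.016, 0, 0.001], "aperture": 0}
    - {"xyz": [-0.024, 0, 0.001], "aperture": 0}
    - {"xyz": [-0.032, 0, 0.001], "aperture": 0}
    - {"xyz": [-0.038, 0, 0.001], "aperture": 0}
    - {"xyz": [-0.038, 0, 0.001], "aperture": 0}
    - {"xyz": [-0.038, 0, 0.001], "aperture": 0}

```text
time: 12.55
position: [0.5628, 0.0371, 0.1985]
tool_rot: [2.475, 1.932, 0.008]
ft_force: [-0.6, 2.1, 8.2]
grip_width: 0.342
grip_force: 40.0
```

```bash
python3 n.py
```

```text
grasp fixture xy -0.0779 0.0019 z 0.035 F along fx,fy,z -1.9 -1.1 8.2
side n 353 front lift mm -0.03 ref plate drift 0.05
top n 759 front lift mm 0.0 ref plate drift 0.07
```

>>> run_rows:
  increments:
    - {"xyz": [-0.004, -0.001, 0], "aperture": 0}
    - {"xyz": [-0.008, -0.0015, 0], "aperture": 0}
    - {"xyz": [-0.012, -0.0015, 0], "aperture": 0}
    - {"xyz": [-0.012, -0.0015, 0], "aperture": 0}
    - {"xyz": [-0.012, -0.0015, 0], "aperture": 0}

```text
time: 13.35
position: [0.559, 0.0288, 0.1985]
tool_rot: [-2.474, -1.936, -0.014]
ft_force: [2.8, 8.2, 5.0]
grip_width: 0.344
grip_force: 40.0
```

```bash
python3 n.py
```

```text
grasp fixture xy -0.0695 0.0004 z 0.035 F along fx,fy,z -8.7 0.8 5.0
side n 352 front lift mm 0.33 ref plate drift -0.0
top n 759 front lift mm 0.14 ref plate drift 0.08
```

>>> run_rows:
  increments:
    - {"xyz": [-0.003, 0, 0], "aperture": 0}
    - {"xyz": [-0.006, 0, 0], "aperture": 0}
    - {"xyz": [-0.008, 0, 0], "aperture": 0}
    - {"xyz": [-0.008, 0, 0], "aperture": 0}
    - {"xyz": [-0.008, 0, 0], "aperture": 0}

```text
time: 14.15
position: [0.5572, 0.0219, 0.1985]
tool_rot: [-2.473, -1.937, -0.015]
ft_force: [3.4, 11.8, 6.5]
grip_width: 0.342
grip_force: 40.0
```

```bash
python3 n.py && python3 d.py .55 0 .035 -14
```

```text
grasp fixture xy -0.0626 0.0003 z 0.035 F along fx,fy,z -12.3 0.4 6.5
side n 350 front lift mm 1.49 ref plate drift 0.0
top n 759 front lift mm 1.44 ref plate drift 0.04
t 14.45 grasp [0.5583 0.023  0.035 ] yaw -13.87 tilt [ 0.007   0.0066 -1.    ] F [ 2.7 10.3  5.6] w 0.34 gf 40.0
shift [-0.023  -0.0017 -0.0002] turn 0.0023
```

>>> run_rows:
  increments:
    - {"xyz": [-0.003, 0, 0], "aperture": 0}
    - {"xyz": [-0.006, 0, 0], "aperture": 0}
    - {"xyz": [-0.009, 0, 0], "aperture": 0}
    - {"xyz": [-0.009, 0, 0], "aperture": 0}
    - {"xyz": [-0.009, 0, 0], "aperture": 0}
    - {"xyz": [-0.009, 0, 0], "aperture": 0}

```text
time: 15.05
position: [0.555, 0.0131, 0.1985]
tool_rot: [-2.473, -1.936, -0.015]
ft_force: [3.0, 9.7, 6.1]
grip_width: 0.345
grip_force: 40.0
```

```bash
python3 n.py && python3 d.py .55 0 .035 -14 && python3 - <<'E'
from m import *
a=ctrl.get_image("side")[0]; b=ctrl.get_image("top")[0]
cv2.imwrite("pics/end.png",cv2.resize(np.hstack([a[130:290,190:350],b[150:310,190:350]]),(800,400),interpolation=cv2.INTER_CUBIC)[...,::-1])
E
```

```text
grasp fixture xy -0.0535 0.0003 z 0.035 F along fx,fy,z -10.2 0.5 6.1
side n 346 front lift mm 2.91 ref plate drift 0.0
top n 755 front lift mm 2.96 ref plate drift 0.11
t 15.35 grasp [0.5561 0.0141 0.035 ] yaw -13.87 tilt [ 0.0068  0.0064 -1.    ] F [3.8 9.6 6.9] w 0.346 gf 40.0
shift [-0.0139 -0.0017 -0.0002] turn 0.0023
```

View pics/end.png

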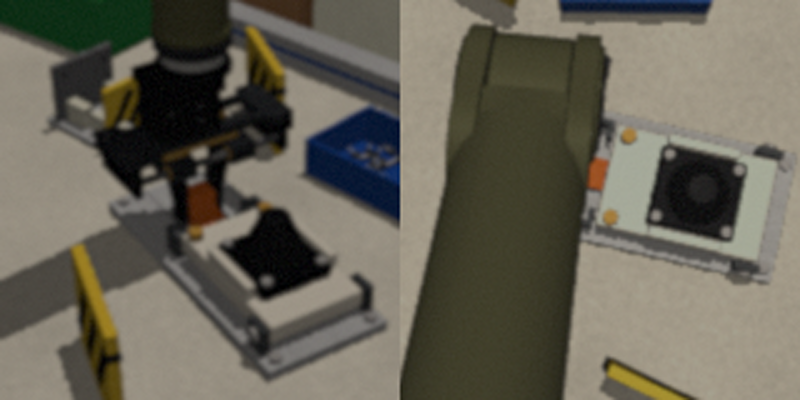

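The wedge sits centred between the posts and under the nest, which both cameras measure as lifted 2.9 mm. The guard stands in the rack next to the grey plate. I'm handing the job in.

```bash
python3 -c "
from bench import ctrl;print(ctrl.close_job())"
```

```text
the job is handed in; nothing more can be done
None
```

The job is handed in, verdict not shown: the guard stands let go in the rack's free slot at y = −45 mm, and the gripped wedge, flat on the base plate, holds the nest front about 2.9 mm up.

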